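Clip the power module onto the analyser's mounting rail

ROBOT

A 6-joint arm with a two-finger parallel gripper is mounted at the origin on the work surface. World frame = base frame: x ahead of the robot, y to its left, z up, the work surface at z = 0. Lengths are in mm, angles in degrees, forces in N, time in s.
With the tool pointing down it reaches from about 300 to 850 mm from the base axis. Payload 4.2 kg.
Tool frame: the origin (TCP) lies midway between the tips of the shut fingers; the grasp point (between the pads) lies 19 mm behind it (env.grip_depth is the distance from the TCP to the grasp point, in mm); z points along the fingers, y is the line along which they close (so a half turn about z gives the same grasp; the last joint's range is limited). The gripper opens to 91 mm and grips with 3 to 60 N. Pads are 32 mm wide; open, the fingers measure 118 mm over their backs; the gripper's body (76 mm by 178 mm) begins 60 mm behind the grasp point.
Start: joints at [-65.776, 18.312, 89.639, -0, 72.044, -1.146], TCP at [246.376, -519.559, 213.976] pointing down, gripper open.
Joint ranges: [-177.97, 177.97], [-48.28, 115.42], [12.27, 149.76], [-77.06, 257.06], [2.81, 150.46], [-146.56, 146.56]. Speed limits (degrees/s): [147.25, 147.25, 180, 180, 180, 180].

INTERFACE

Orientations are given as [roll, pitch, yaw] about the fixed x, y, z axes, in that order (R = Rz(yaw) Ry(pitch) Rx(roll)).
In Python, from workcell import env, eyes gives the robot as it stands.
- The arm moves only by the tool send_rows, never from a script. Its argument "motion" is a list of rows, each a list of 7 numbers: the shift along the world's x, y, z normalised to -1 to 1, where 1 is 0.5 m, then the turn, a rotation vector about the world's x, y, z normalised to -1 to 1, where 1 is 60 degrees, then the opening, from -1 (shut) to 1 (fully open). A call has 1 to 20 rows; each row is the pose to reach, as a shift and turn from the pose commanded when the call began; what a row does not reach only later rows make up. A row lasts 1/8 s, in which the tool goes at most 62.5 mm and 10.7 degrees, less where a joint would pass 70% of its speed; a pose out of reach is approached as far as the arm can. A call with a number of a shift or a turn outside -1 to 1 is refused whole. A call with a gripper value outside its range is refused whole. The fingers move at their own pace and stop on an object; "squeeze" is the grip in N (left out, the last holds). Time passes only in rows, so rows that repeat a pose let the fingers close. It gives the time, the measured TCP pose, the force, the opening and the grip force at its end, in the units of the state.
- env.state(): the state, without advancing time (a new reading comes with each control period).
- eyes.grab_frame(name): name is "side" or "top" or "wrist"; returns a dict with "pixels" (384x512x3 uint8, red, green, blue), "depth" (384x512 float32, mm along the optical axis (not along the pixel's ray), 0 where there is no reading), "fx", "fy", "cx", "cy" (pixels), "R" (3x3) and "t" (3): a world point X has camera coordinates R X + t; the wrist camera has in their place "T_tool_cam" (4x4, takes a point from camera to tool coordinates, whose origin is the TCP and whose axes are the flange's). Camera axes: x right, y down, z forward; pixel columns grow to the right and rows downward; lengths in mm; the calibration is good to about 2 mm. A picture is of the moment at which its call begins: read the wrist's pose just before it.
- env.job_done(): hands the job in; it is judged then, once.
The state is a dict: "time_s": time; "qpos": joint angles; "qvel": joint speeds; "effort": joint torques, N m; "ee_pos": TCP position; "ee_rot": TCP orientation; "force": force on the tool from outside, world axes, zero at the start; "torque": the same for the moment, N m; "gripper_width": finger opening in mm; "gripper_force": force on a finger pad.
Only numpy, scipy, OpenCV 4.12 (cv2) and the standard library are available. Lean on these libraries where they do the work, as an engineer would, in place of code of your own. Each camera call takes 0.05 s, during which the arm holds its last target. There are 200 camera calls.

TASK

The analyser's service tray lies on the lab bench. Take the blue-faced power module, hook its fixed lip under the rail's near edge with its orange end raised, and rock that end down until the sprung orange foot clicks under the far edge; then slide the clipped module along the rail until it stands up against the row of yellow terminal blocks, with no gap. Go gently on the rail and the blocks, do not disturb the other things on the bench, and leave the module seated flat and let go.

Things in the scene. Friction and masses are not known exactly. Their poses are not given: they have to be found in the camera images.
- module_mid (a point): centre of the power module: a flat-topped box 90 (its x) x 36 (its y) x 84 high, about 0.2 kg, light grey with blue upper third, standing on its rail side; point 42 above its underside. Lip at its -x end, orange foot at +x. Offsets given for lip and foot are in the module's frame, z from the underside. Underside view: body begins at z = 14, a seat at z = 10, x = -13 to 17, stands on the rail's top
- module_lip (a point): inner top edge of the fixed lip: module x = -14, z = 6.9. Lip 36 wide, z = 2 to 6.9, points to module +x; the seat is 3.1 above it. The slot ends at a wall at x = -18.2, so a rail edge goes in 4.2 deep. Lip housing reaches down to x = -24, z = 0. Enters with the module tilted 15 to 25 degrees, +x end up
- foot (a joint): orange sprung foot, m: 0 = sprung out (now, and again once clicked), up to 0.006 pushed outward (module +x). Spring 1000 N/m, 2 N at rest. Nose x = 14; flat catch at z = 6.9; below it a ramp runs down and out to x = 17.6, z = 0.4. Pressing the +x end down with 6 to 12 N makes the ramp ride over the far rail edge (3 to 4 mm of travel), then it snaps under
- tray: fixed white steel service tray 190 (its x) x 350 (its y), floor 3 thick, flat on the bench; origin at the middle of its underside, x away from the robot, z up. A grey wiring duct, 22 wide, 27 high, runs along it at x = -75; rims 13 high at x = -94 and 94
- rail_foot (a point): on the tray's floor (3 above the bench) under the middle of the steel top-hat rail; axes as the tray. The rail runs 300 along y, 35 wide: near edge x = -17.5, far edge x = 17.5, each a flange 2.3 thick overhanging its web by 5, open below. It stands on screw-set feet, so its top is somewhere from 18 to 22 above the bench: find it by touch. Rigid, smooth
- terminals: row of terminal blocks, yellow and green with a grey end bracket, fixed near one end of the rail (either end): 44 along the rail, 48 across, top 54 above the bench; origin 2 above the bench under its centre. The module goes against its side that faces the rail's middle (centres then 40 apart)
- fuseholder: black fuse holder with two red tops, fixed near the rail's other end: 42 along the rail, 60 across, 58 high; leave alone; origin 2 above the bench under its centre
- bottle: bystander: clear bottle with blue cap, 60 across, 125 high, loose; origin under its centre
- carton: bystander: open carton of test strips, 120 x 75 x 28, loose; origin under its centre
- tape: bystander: roll of white tape, 52 across, 22 high, loose; origin under its centre
- dish: bystander: steel bowl, 120 across, 30 high, loose; origin under its centre

How it is judged:
By the outcome, as a careful person would: the job done as asked, in the order asked, and still so for the second after the job is handed in, with the robot touching nothing.
It also fails if it takes over 61 s, if anything falls off the work surface, if the arm or the gripper's body presses on something with over 40 N, if the wrist force passes 120 N, or if a joint passes its speed limit or range.

## Working session

There is one attempt and no reset: what is moved stays moved. The work goes in short steps, Python scripts to look and compute and a tool call to move; the robot and the scene stay as the last step left them, time stands still between calls to the robot, and variables do not carry over. Pictures are saved under pics/ and viewed, at most 10 in all, crops included, and the job is handed in when it is done.

Besides the shell and the picture viewer there is one more tool, called in YAML: its name, and indented under it one key for each argument. send_rows: Moves the arm, as the interface text tells. Its arguments: {"type":"object","properties":{"motion":{"type":"array"},"squeeze":{"type":"number"}},"required":["motion"]}

```bash
mkdir -p pics; ls; cat > h.py <<'E'
from workcell import env, eyes
import numpy as np, cv2
from scipy.spatial.transform import Rotation as Ro
def grab(n,f):
    s=env.state(); d=eyes.grab_frame(n); cv2.imwrite('pics/'+f+'.png',d['pixels'][:,:,::-1])
    if n=='wrist':
        T=np.eye(4); T[:3,:3]=Ro.from_euler('xyz',s['ee_rot'],degrees=True).as_matrix(); T[:3,3]=s['ee_pos']
        W=np.linalg.inv(T@d['T_tool_cam']); d['R']=W[:3,:3]; d['t']=W[:3,3]
    np.savez('pics/'+f+'.npz',**d); return d
def cloud(d):
    v,u=np.mgrid[0:384,0:512]; z=d['depth']
    P=np.stack([(u-d['cx'])/d['fx']*z,(v-d['cy'])/d['fy']*z,z],-1)
    X=(P-d['t'])@d['R']; X[z==0]=np.nan; return X
def load(f): return dict(np.load('pics/'+f+'.npz'))
E
python3 - <<'E'
from h import *
a=grab('top','top0');b=grab('side','side0')
im=np.hstack([a['pixels'],b['pixels']]); 
for n in('top0','side0'): print(n)
cv2.imwrite('pics/both.png',cv2.resize(np.vstack([a['pixels'],b['pixels']])[:,:,::-1],(400,600)))
cv2.imwrite('pics/topL.png',cv2.resize(a['pixels'][:,:,::-1],(800,600)))
print(env.state())
E
```

```text
pics
top0
side0
{'time_s': 0.1, 'qpos': array([-6.57759538e+01,  1.83457742e+01,  8.96968499e+01, -3.80031968e-04,
        7.20419530e+01, -1.14368531e+00]), 'qvel': array([ 0.07678943, -0.18889256, -0.15359433,  0.07364155, -0.03333247,
        0.01393484]), 'effort': array([ 1.05483141e-03, -4.13332486e+01, -2.32509112e+01,  7.29869097e-02,
        4.22093191e-02, -4.46888896e-05]), 'ee_pos': array([ 246.19122316, -519.16329216,  213.24381879]), 'ee_rot': array([-1.79915433e+02, -1.32686499e-03,  2.53678480e+01]), 'force': array([ 0.06416002,  0.54199087, -0.84358734]), 'torque': array([0.00120535, 0.05310367, 0.05632396]), 'gripper_force': 0.0, 'gripper_width': 91.0633301944707}
```

View pics/topL.png

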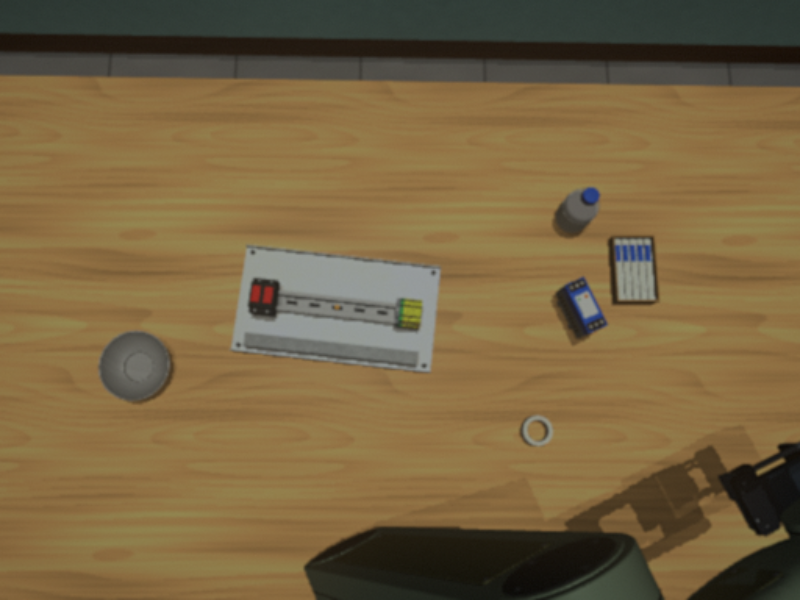

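View pics/side0.png

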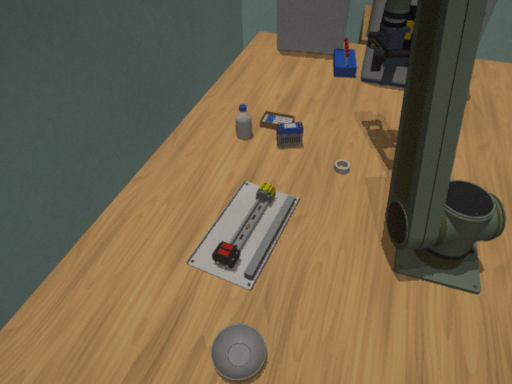

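The top view shows the tray centred near (336,309) of the 800x600 picture. The terminals are at (410,313), the fuse holder at (264,297), the module at (584,307), the carton at (633,270), the bottle at (577,210) and the tape at (537,431).

```bash
python3 - <<'E'
from h import *
d=load('top0'); X=cloud(d); k=512/800
def at(u,v,r=1):
    u=int(round(u*k));v=int(round(v*k)); return np.nanmedian(X[v-r:v+r+1,u-r:u+r+1].reshape(-1,3),0).round(1)
for n,u,v in [('mod',584,307),('carton',633,270),('bottlecap',590,196),('tape',525,431),('term',410,313),('fuse',264,297),('rail',337,307),('trayTL',251,251),('trayTR',434,271),('trayBR',425,366),('trayBL',238,346),('bench',480,300)]: print(n,at(u,v))
# module top
m=(X[...,2]>75)&(X[...,2]<95)
m[:, :330]=0; m[:160]=0; m[230:]=0; m[:,400:]=0
p=X[m][:,:2].astype(np.float32); print(len(p), cv2.minAreaRect(p), X[m][:,2].mean())
px=d['pixels'].astype(int)
for nm,mm in [('yel',(px[...,0]>120)&(px[...,1]>110)&(px[...,2]<60)),('red',(px[...,0]>130)&(px[...,1]<50)&(px[...,2]<50))]:
    mm=mm&(X[...,2]<80)&(X[...,2]>35); p=X[mm]; print(nm,len(p),cv2.minAreaRect(p[:,:2].astype(np.float32)),p[:,2].mean())
c=d['pixels'][165:230,340:430,::-1]; c2=d['pixels'][150:245,145:285,::-1]
c=cv2.resize(c,None,fx=6,fy=6,interpolation=2); s=load('side0')['pixels'][105:155,260:320,::-1]
s=cv2.resize(s,(260,390*50//90),interpolation=2)
o=np.zeros((390,800,3),np.uint8);o[:390,:540]=c;o[:s.shape[0],540:]=s;cv2.imwrite('pics/c1.png',o)
E
```

```text
mod [ 505.1 -331.5   83.7]
carton [ 583.4 -442.2   15.3]
bottlecap [ 684.3 -337.6  124.5]
tape [ 300.1 -239.1   21. ]
term [497.2 -41.3  53.2]
fuse [521.1 204.6  58.4]
rail [514.5  83.2  11.9]
trayTL [614.5 239.5   4.2]
trayTR [583.2 -88.6   4.4]
trayBR [411.9 -71.    3.5]
trayBL [445.5 256.7   2.8]
bench [ 5.305e+02 -1.694e+02 -1.000e-01]
496 ((507.4443359375, -331.8916320800781), (89.65278625488281, 37.52369689941406), 23.517969131469727) 83.788174864926
yel 91 ((501.13201904296875, -43.866451263427734), (26.637191772460938, 35.64873504638672), 89.97705078125) 53.87981365047914
red 72 ((526.9830932617188, 209.93885803222656), (32.55641555786133, 25.22698974609375), 81.62041473388672) 57.31582499491262
```

View pics/c1.png

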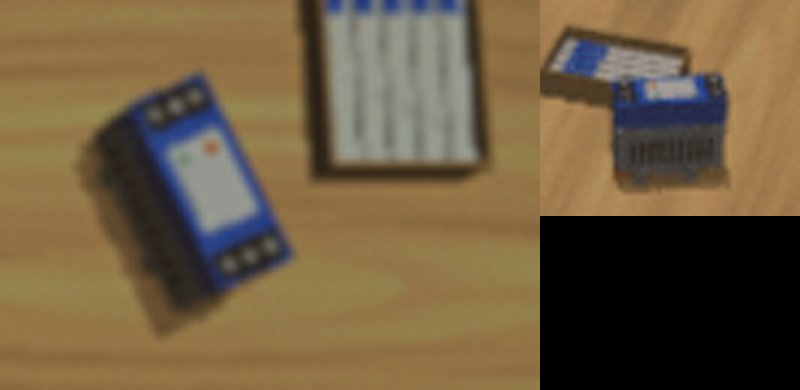

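The crop shows the module's long axis running from (250,275) to (165,95), so its yaw is about +24° or that plus 180°. I can't see the orange foot from here, so I'll check it with the wrist camera.

```bash
python3 - <<'E'
from h import *
d=grab('wrist','w0'); print(d['T_tool_cam'].round(2), d['fx'],d['cx'],d['cy'])
s=load('side0'); X=cloud(s); px=s['pixels'].astype(int)
hsv=cv2.cvtColor(s['pixels'],cv2.COLOR_RGB2HSV)
for v in range(136,150):
  print(v,[tuple(hsv[v,u]) for u in (276,278,280,298,300,302)])
E
```

```text
[[ 0.0000e+00 -9.7000e-01 -2.6000e-01  7.4110e+01]
 [ 1.0000e+00  0.0000e+00  0.0000e+00 -7.0000e-02]
 [-0.0000e+00 -2.6000e-01  9.7000e-01 -1.6978e+02]
 [ 0.0000e+00  0.0000e+00  0.0000e+00  1.0000e+00]] 295.2567645432485 258.3712889922962 194.81636939478142
136 [(np.uint8(16), np.uint8(117), np.uint8(120)), (np.uint8(17), np.uint8(27), np.uint8(67)), (np.uint8(15), np.uint8(22), np.uint8(69)), (np.uint8(18), np.uint8(38), np.uint8(67)), (np.uint8(17), np.uint8(25), np.uint8(72)), (np.uint8(16), np.uint8(99), np.uint8(116))]
137 [(np.uint8(17), np.uint8(112), np.uint8(116)), (np.uint8(15), np.uint8(29), np.uint8(71)), (np.uint8(15), np.uint8(24), np.uint8(64)), (np.uint8(18), np.uint8(42), np.uint8(61)), (np.uint8(10), np.uint8(33), np.uint8(70)), (np.uint8(17), np.uint8(99), np.uint8(121))]
138 [(np.uint8(18), np.uint8(100), np.uint8(97)), (np.uint8(11), np.uint8(30), np.uint8(69)), (np.uint8(11), np.uint8(31), np.uint8(65)), (np.uint8(12), np.uint8(41), np.uint8(62)), (np.uint8(25), np.uint8(23), np.uint8(68)), (np.uint8(18), np.uint8(107), np.uint8(126))]
139 [(np.uint8(17), np.u
[... 2310 characters left out ...]
 (np.uint8(17), np.uint8(129), np.uint8(117)), (np.uint8(18), np.uint8(134), np.uint8(116)), (np.uint8(17), np.uint8(131), np.uint8(128))]
148 [(np.uint8(17), np.uint8(131), np.uint8(169)), (np.uint8(17), np.uint8(131), np.uint8(121)), (np.uint8(18), np.uint8(136), np.uint8(114)), (np.uint8(17), np.uint8(133), np.uint8(136)), (np.uint8(17), np.uint8(126), np.uint8(136)), (np.uint8(16), np.uint8(134), np.uint8(156))]
149 [(np.uint8(17), np.uint8(131), np.uint8(171)), (np.uint8(18), np.uint8(128), np.uint8(161)), (np.uint8(17), np.uint8(133), np.uint8(134)), (np.uint8(17), np.uint8(134), np.uint8(169)), (np.uint8(17), np.uint8(133), np.uint8(171)), (np.uint8(17), np.uint8(134), np.uint8(167))]
```

send_rows:
  motion:
    - [0.632,0.424,0,0,0,0,-1]
    - [0.632,0.424,0,0,0,0,-1]
    - [0.632,0.424,0,0,0,0,-1]
    - [0.632,0.424,0,0,0,0,-1]
    - [0.632,0.424,0,0,0,0,-1]
    - [0.632,0.424,-0.1,0,0,0,-1]
    - [0.632,0.424,-0.188,0,0,0,-1]
    - [0.632,0.424,-0.188,0,0,0,-1]
    - [0.632,0.424,-0.188,0,0,0,-1]

```text
time_s: 1.27
ee_pos: [562.6, -308.6, 121.6]
ee_rot: [179.9, -0.0, 25.3]
force: [-0.1, -0.3, 1.2]
gripper_width: 3.9
gripper_force: 0.0
```

```bash
python3 - <<'E'
from h import *
d=grab('wrist','w1'); s=env.state(); print(s['time_s'],s['ee_pos'],s['ee_rot'],s['gripper_width'])
X=cloud(d); m=(X[...,2]>75)&(X[...,2]<92)&(abs(X[...,0]-507)<60)&(abs(X[...,1]+332)<50)
p=X[m][:,:2].astype(np.float32); print(len(p),cv2.minAreaRect(p),X[m][:,2].mean())
E
```

```text
1.325 [ 562.91220746 -309.08866541  122.51948368] [ 1.79800546e+02 -1.15729001e-01  2.53095682e+01] 1.32946054496804
389 ((519.6669921875, -329.3559265136719), (68.14164733886719, 5.749557971954346), 25.227266311645508) 82.62200462233844
```

View pics/w1.png

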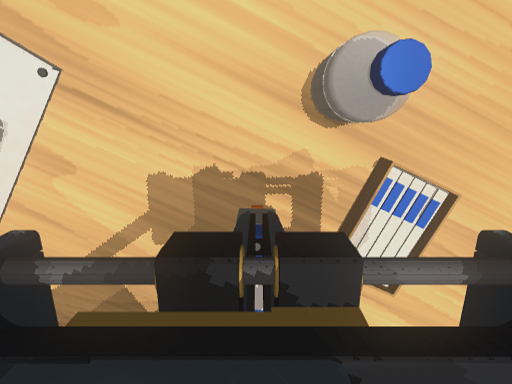

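The orange tab shows at (257,207), on the module's far end, so the foot points away from the robot. The module's yaw is about 25°. Next I'll look at the rail.

send_rows:
  motion:
    - [-0.214,0.785,0.08,0,0,-0.515,-1]
    - [-0.214,0.785,0.08,0,0,-0.515,-1]
    - [-0.214,0.785,0.08,0,0,-0.515,-1]
    - [-0.214,0.785,0.08,0,0,-0.515,-1]
    - [-0.214,0.785,0.08,0,0,-0.515,-1]
    - [-0.214,0.785,0.08,0,0,-0.515,-1]
    - [-0.214,0.785,0.08,0,0,-0.515,-1]
    - [-0.214,0.785,0.08,0,0,-0.515,-1]
    - [-0.214,0.785,0.08,0,0,-0.515,-1]
    - [-0.214,0.785,0.08,0,0,-0.515,-1]

```text
time_s: 2.58
ee_pos: [456.0, 83.7, 160.5]
ee_rot: [180.0, -0.1, -5.7]
force: [0.5, -0.1, 0.3]
gripper_width: 0.1
gripper_force: 0.0
```

```bash
python3 - <<'E'
from h import *
d=grab('wrist','w2'); s=env.state(); print(s['time_s'],s['ee_pos'],s['ee_rot'])
X=cloud(d)
def fit(m,lab):
    p=X[m]; print(lab,len(p),cv2.minAreaRect(p[:,:2].astype(np.float32)),np.median(p[:,2]))
z=X[...,2]
# rail-top strip in coarse tray frame
c=np.array([514,84]);a=np.radians(-5.5);ex=np.array([np.cos(a),np.sin(a)]);ey=np.array([-np.sin(a),np.cos(a)])
lx=(X[...,:2]-c)@ex; ly=(X[...,:2]-c)@ey
for nm,lo,hi in (('all',-100,100),):
  for yb in range(-90,100,30):
    m=(abs(ly-yb)<4)&(z>15)&(z<26)&(abs(lx)<40)
    if m.sum()>3: print(yb,m.sum(),lx[m].min().round(1),lx[m].max().round(1),np.median(z[m]).round(1))
m=(z>46)&(z<70)&(ly<0); print('term',m.sum(), [np.percentile(q[m],[1,50,99]).round(1) for q in(lx,ly,z)])
m=(z>46)&(z<70)&(ly>0)&(lx>-60); print('fuse',m.sum(), [np.percentile(q[m],[1,50,99]).round(1) for q in(lx,ly,z)] if m.any() else '')
E
```

```text
2.625 [455.80985911  83.76744726 160.26511372] [ 1.79991093e+02 -3.52497235e-02 -5.64950051e+00]
-90 117 -19.2 15.2 20.8
-60 111 -18.1 15.3 20.8
-30 120 -18.1 16.3 20.5
0 128 -17.9 16.4 20.5
30 108 -17.8 16.5 20.5
60 113 -17.8 16.5 20.5
90 109 -16.7 16.6 20.6
term 1772 [array([-18.4,  -1.7,  14.3]), array([-143.1, -121.2,  -99.6]), array([46.7, 52.9, 54.6])]
fuse 2430 [array([-21.2,   0.9,  21.8]), array([107. , 126.6, 149. ]), array([46.9, 55.5, 58.3])]
```

View pics/w2.png

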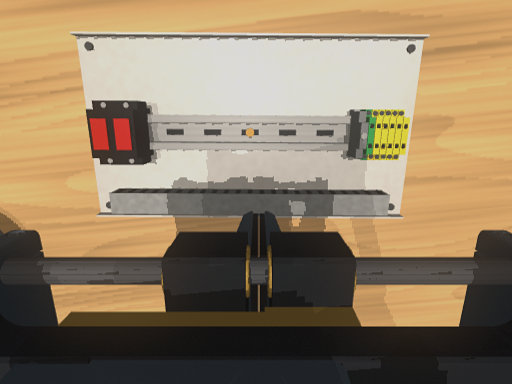

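The picture shows the rail running from (150,132) to (348,132). The terminals' grey bracket starts at column 348, and the fuse holder is on the left at (120,132). Now I'll touch the rail with the fingers shut.

send_rows:
  motion:
    - [0.133,-0.084,-0.1,0,0,-0.007,-1]
    - [0.133,-0.084,-0.2,0,0,-0.007,-1]
    - [0.133,-0.084,-0.25,0,0,-0.007,-1]
    - [0.133,-0.084,-0.264,0,0,-0.007,-1]
    - [0.133,-0.084,-0.27,0,0,-0.007,-1]
    - [0.133,-0.084,-0.272,0,0,-0.007,-1]
    - [0.133,-0.084,-0.272,0,0,-0.007,-1]
    - [0.133,-0.084,-0.272,0,0,-0.007,-1]

```text
time_s: 3.62
ee_pos: [522.3, 43.1, 24.8]
ee_rot: [-180.0, -0.1, -5.9]
force: [0.0, -0.5, 0.8]
gripper_width: 0.1
gripper_force: 0.0
```

send_rows:
  motion:
    - [0,0,-0.001,0,0,0,-1]
    - [0,0,-0.002,0,0,0,-1]
    - [0,0,-0.002,0,0,0,-1]

```text
time_s: 4.0
ee_pos: [521.8, 43.0, 22.9]
ee_rot: [180.0, 0.0, -5.9]
force: [-0.3, 0.4, -1.1]
gripper_width: 0.0
gripper_force: 0.0
```

send_rows:
  motion:
    - [0,0,-0.001,0,0,0,-1]
    - [0,0,-0.002,0,0,0,-1]
    - [0,0,-0.002,0,0,0,-1]

```text
time_s: 4.38
ee_pos: [521.9, 42.9, 22.0]
ee_rot: [180.0, 0.0, -5.9]
force: [-0.1, 1.0, 0.7]
gripper_width: 0.3
gripper_force: 0.5
```

send_rows:
  motion:
    - [0,0,-0.001,0,0,0,-1]
    - [0,0,-0.002,0,0,0,-1]
    - [0,0,-0.002,0,0,0,-1]

```text
time_s: 4.75
ee_pos: [521.9, 42.9, 21.9]
ee_rot: [180.0, -0.0, -5.9]
force: [-2.4, -0.2, 8.0]
gripper_width: 0.4
gripper_force: 4.2
```

send_rows:
  motion:
    - [0,0,-0.001,0,0,0,-1]
    - [0,0,-0.001,0,0,0,-1]
    - [0,0,-0.001,0,0,0,-1]
    - [0,0,-0.001,0,0,0,-1]

```text
time_s: 5.25
ee_pos: [521.9, 42.9, 21.9]
ee_rot: [-180.0, -0.0, -6.0]
force: [-3.3, 0.3, 10.8]
gripper_width: 0.6
gripper_force: 5.9
```

```bash
python3 - <<'E'
from h import *
for i in range(2): grab('top','t'); s=env.state(); print(s['time_s'],s['ee_pos'],s['force'])
E
```

```text
5.3 [521.91862281  42.93766318  21.8725952 ] [-3.86735428 -0.02143871 11.26399324]
5.35 [521.96198868  42.91388571  21.8811961 ] [-2.94190879  1.13138058 11.05945038]
```

The rail top is at z = 21.9. Now I'll pick up the module, gripping 15 mm towards its foot end.

send_rows:
  motion:
    - [0,0,0.1,0,0,0,-1]
    - [0,0,0.22,0,0,0,-1]
    - [-0.002,-0.737,0.22,0,0,0.507,0.54]
    - [-0.002,-0.737,0.22,0,0,0.507,0.54]
    - [-0.002,-0.737,0.22,0,0,0.507,0.54]
    - [-0.002,-0.737,0.22,0,0,0.507,0.54]
    - [-0.002,-0.737,0.22,0,0,0.507,0.54]
    - [-0.002,-0.737,0.22,0,0,0.507,0.54]
    - [-0.002,-0.737,0.22,0,0,0.507,0.54]
    - [-0.002,-0.737,0.22,0,0,0.507,0.54]
    - [-0.002,-0.737,0.22,0,0,0.507,0.54]
    - [-0.002,-0.737,0.16,0,0,0.507,0.54]
    - [-0.002,-0.737,0.1,0,0,0.507,0.54]
    - [-0.002,-0.737,0.055,0,0,0.507,0.54]
    - [-0.002,-0.737,0.055,0,0,0.507,0.54]

```text
time_s: 7.22
ee_pos: [520.0, -323.0, 46.6]
ee_rot: [-179.8, 0.1, 24.6]
force: [-1.3, -0.1, -0.1]
gripper_width: 70.4
gripper_force: 0.0
```

send_rows:
  motion:
    - [0,0,0,0,0,0,-0.1]
    - [0,0,0,0,0,0,-0.3]
    - [0,0,0,0,0,0,-1]
    - [0,0,0,0,0,0,-1]
    - [0,0,0,0,0,0,-1]
    - [0,0,0,0,0,0,-1]
    - [0,0,0,0,0,0,-1]
    - [0,0,0,0,0,0,-1]
  squeeze: 35

```text
time_s: 8.22
ee_pos: [521.1, -325.7, 48.6]
ee_rot: [180.0, -0.0, 24.5]
force: [-0.2, 0.9, 4.8]
gripper_width: 36.0
gripper_force: 34.9
```

```bash
python3 - <<'E'
from h import *
d=grab('top','t1'); s=env.state(); print(s['time_s'],s['ee_pos'],s['ee_rot'],s['force'],s['gripper_width'])
w=grab('wrist','w3')
for n,d in (('top',d),('w',w)):
    X=cloud(d); z=X[...,2]
    a=np.radians(s['ee_rot'][2]); ex=np.array([np.cos(a),np.sin(a)]);ey=np.array([-np.sin(a),np.cos(a)])
    r=X[...,:2]-s['ee_pos'][:2]; lx=r@ex; ly=r@ey
    m=(z>70)&(z<90)&(abs(ly)<14)&(abs(lx)<80)
    print(n,m.sum(), np.percentile(lx[m],[0,2,98,100]).round(1) if m.any() else '')
    # end-on profile along +x
    if m.any(): print(np.sort(lx[m])[-8:].round(1), np.sort(lx[m])[:8].round(1), np.median(z[m]))
cv2.imwrite('pics/w3c.png',w['pixels'][100:300,150:370,::-1])
E
```

```text
8.275 [ 521.12892034 -325.73149589   48.51027893] [ 1.79958128e+02 -2.46696418e-02  2.44672932e+01] [-0.70346748  0.48943897  4.83805686] 35.93430564706004
top 0 
w 4630 [-27.4 -25.8  30.7  31. ]
[31. 31. 31. 31. 31. 31. 31. 31.] [-27.4 -27.2 -27.2 -27.1 -27.1 -27.1 -27.  -27. ] 82.71004865600695
```

Gripped, with the module centre 14 mm behind the TCP. I'll lift it, tilt it 20°, and touch the bench lightly with the lip housing to calibrate its height.

send_rows:
  motion:
    - [0,0,0.06,0,0,0,-1]
    - [0,0,0.08,0.069,-0.152,0,-1]
    - [0,0,0.08,0.138,-0.303,0,-1]
    - [0,0,0.06,0.138,-0.303,0,-1]
    - [0,0,0.03,0.138,-0.303,0,-1]
    - [0,0,0.026,0.138,-0.303,0,-1]
    - [0,0,0.026,0.138,-0.303,0,-1]
    - [0,0,0.026,0.138,-0.303,0,-1]

```text
time_s: 9.32
ee_pos: [521.7, -325.3, 61.2]
ee_rot: [180.0, -20.0, 24.5]
force: [-0.4, -0.7, -1.4]
gripper_width: 35.5
gripper_force: 34.9
```

send_rows:
  motion:
    - [0,0,-0.002,0,0,0,-1]
    - [0,0,-0.004,0,0,0,-1]
    - [0,0,-0.004,0,0,0,-1]

```text
time_s: 9.7
ee_pos: [520.8, -325.6, 59.0]
ee_rot: [180.0, -20.0, 24.5]
force: [-0.4, -0.4, -2.2]
gripper_width: 36.3
gripper_force: 34.9
```

send_rows:
  motion:
    - [0,0,-0.001,0,0,0,-1]
    - [0,0,-0.002,0,0,0,-1]
    - [0,0,-0.002,0,0,0,-1]

```text
time_s: 10.07
ee_pos: [521.0, -325.6, 58.6]
ee_rot: [180.0, -20.0, 24.5]
force: [-1.1, 0.4, 4.6]
gripper_width: 35.7
gripper_force: 34.9
```

send_rows:
  motion:
    - [0,0,0.1,0,0,0,-1]
    - [-0.048,0.732,0.16,0,0,-0.51,-1]
    - [-0.048,0.732,0.16,0,0,-0.51,-1]
    - [-0.048,0.732,0.16,0,0,-0.51,-1]
    - [-0.048,0.732,0.16,0,0,-0.51,-1]
    - [-0.048,0.732,0.16,0,0,-0.51,-1]
    - [-0.048,0.732,0.16,0,0,-0.51,-1]
    - [-0.048,0.732,0.16,0,0,-0.51,-1]
    - [-0.048,0.732,0.16,0,0,-0.51,-1]
    - [-0.048,0.732,0.16,0,0,-0.51,-1]
    - [-0.048,0.732,0.1,0,0,-0.51,-1]
    - [-0.048,0.732,0.044,0,0,-0.51,-1]
    - [-0.048,0.732,0.044,0,0,-0.51,-1]
    - [-0.048,0.732,0.044,0,0,-0.51,-1]
    - [-0.048,0.732,0.044,0,0,-0.51,-1]

```text
time_s: 11.95
ee_pos: [498.0, 40.1, 81.3]
ee_rot: [-180.0, -20.1, -6.2]
force: [-0.3, 0.3, -2.0]
gripper_width: 35.9
gripper_force: 34.9
```

```bash
python3 - <<'E'
from h import *
d=grab('side','s1');s=env.state(); print(s['time_s'],s['ee_pos'],s['ee_rot'],s['force'],s['gripper_width'])
w=grab('wrist','w4')
o=np.zeros((560,800,3),np.uint8); a=cv2.resize(d['pixels'][150:260,200:310,::-1],(440,440),interpolation=2); o[:440,:440]=a
b=cv2.resize(w['pixels'][:,:,::-1],(360,270)); o[:270,440:]=b; cv2.imwrite('pics/c2.png',o)
E
```

```text
12.0 [497.76696691  40.24181366  81.20483015] [-179.96741692  -20.11518172   -6.17283644] [ 0.8529253   0.22762483 -2.87047771] 35.78297447029801
```

View pics/c2.png

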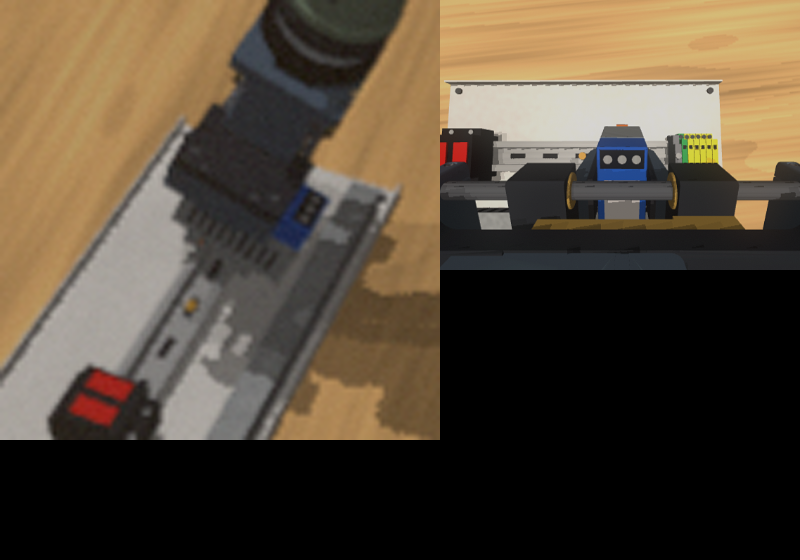

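The module is held tilted just in front of the rail's near edge, clear of the duct and the terminals. Lowering.

send_rows:
  motion:
    - [0,0,-0.01,0,0,0,-1]
    - [0,0,-0.018,0,0,0,-1]
    - [0,0,-0.022,0,0,0,-1]
    - [0,0,-0.025,0,0,0,-1]
    - [0,0,-0.025,0,0,0,-1]
    - [0,0,-0.025,0,0,0,-1]
    - [0,0,-0.025,0,0,0,-1]

```text
time_s: 12.92
ee_pos: [496.9, 40.4, 67.6]
ee_rot: [-180.0, -20.0, -6.1]
force: [0.0, -0.6, -2.1]
gripper_width: 36.2
gripper_force: 34.9
```

```bash
python3 - <<'E'
from h import *
s=env.state(); print(s['time_s'],s['ee_pos'],s['ee_rot'],s['force'],s['torque'])
E
```

```text
12.925 [496.93289474  40.44470903  67.57268546] [-179.99582051  -19.98924845   -6.1331772 ] [ 0.0060143  -0.58124682 -2.07678648] [0.07345998 0.32717616 0.0014818 ]
```

send_rows:
  motion:
    - [0.004,-0.0004,0.0004,0,0,0,-1]
    - [0.008,-0.0008,0.0004,0,0,0,-1]
    - [0.01,-0.001,0.0004,0,0,0,-1]
    - [0.01,-0.001,0.0004,0,0,0,-1]

```text
time_s: 13.42
ee_pos: [502.0, 39.9, 67.7]
ee_rot: [-180.0, -20.0, -6.1]
force: [-0.4, 0.3, -2.0]
gripper_width: 36.0
gripper_force: 34.9
```

send_rows:
  motion:
    - [0.002,-0.0002,0,0,0,0,-1]
    - [0.004,-0.0004,0,0,0,0,-1]
    - [0.004,-0.0004,0,0,0,0,-1]

```text
time_s: 13.8
ee_pos: [504.0, 39.7, 67.7]
ee_rot: [-180.0, -20.0, -6.1]
force: [-0.5, 0.4, -3.0]
gripper_width: 35.9
gripper_force: 34.9
```

send_rows:
  motion:
    - [0.002,-0.0002,0,0,0,0,-1]
    - [0.003,-0.0003,0,0,0,0,-1]
    - [0.003,-0.0003,0,0,0,0,-1]

```text
time_s: 14.18
ee_pos: [505.4, 39.6, 67.7]
ee_rot: [-180.0, -20.0, -6.1]
force: [-0.7, 0.3, -2.8]
gripper_width: 36.0
gripper_force: 34.9
```

send_rows:
  motion:
    - [0.002,-0.0002,0,0,0,0,-1]
    - [0.002,-0.0002,0,0,0,0,-1]
    - [0.002,-0.0002,0,0,0,0,-1]

```text
time_s: 14.55
ee_pos: [506.4, 39.5, 67.7]
ee_rot: [-180.0, -20.0, -6.1]
force: [0.3, -1.0, -1.4]
gripper_width: 35.6
gripper_force: 34.9
```

send_rows:
  motion:
    - [0.002,-0.0002,0,0,0,0,-1]
    - [0.002,-0.0002,0,0,0,0,-1]
    - [0.002,-0.0002,0,0,0,0,-1]

```text
time_s: 14.92
ee_pos: [506.8, 39.3, 67.4]
ee_rot: [180.0, -19.9, -6.1]
force: [-2.4, 0.2, -0.6]
gripper_width: 35.9
gripper_force: 34.9
```

send_rows:
  motion:
    - [0.002,-0.0002,0,0,0,0,-1]
    - [0.002,-0.0002,0,0,0,0,-1]
    - [0.002,-0.0002,0,0,0,0,-1]

```text
time_s: 15.3
ee_pos: [507.0, 39.2, 67.2]
ee_rot: [180.0, -19.8, -6.1]
force: [-4.9, 0.5, 1.2]
gripper_width: 36.0
gripper_force: 35.0
```

The wall meets the near edge where predicted, so the lip is hooked. I'll rock it down about the seat corner, in stages.

send_rows:
  motion:
    - [0.001,0,-0.002,0.0045,0.0415,0,-1]
    - [0.005,-0.0005,-0.0034,0.0089,0.0829,0,-1]
    - [0.0088,-0.0009,-0.005,0.0133,0.1243,0,-1]
    - [0.0126,-0.0013,-0.0066,0.0177,0.1657,0,-1]
    - [0.0126,-0.0013,-0.0066,0.0177,0.1657,0,-1]
    - [0.0126,-0.0013,-0.0066,0.0177,0.1657,0,-1]

```text
time_s: 16.05
ee_pos: [515.8, 38.7, 64.9]
ee_rot: [-180.0, -10.2, -6.1]
force: [1.2, 1.0, -0.1]
gripper_width: 35.9
gripper_force: 35.0
```

send_rows:
  motion:
    - [0.0018,-0.0002,-0.0009,0.0022,0.0207,0,-1]
    - [0.0036,-0.0004,-0.0018,0.0044,0.0414,0,-1]
    - [0.0054,-0.0006,-0.0028,0.0066,0.0621,0,-1]
    - [0.0072,-0.0008,-0.0038,0.0089,0.0829,0,-1]
    - [0.0072,-0.0008,-0.0038,0.0089,0.0829,0,-1]

```text
time_s: 16.68
ee_pos: [519.7, 38.2, 62.5]
ee_rot: [-180.0, -5.1, -6.1]
force: [4.8, -0.5, -0.9]
gripper_width: 35.8
gripper_force: 35.0
```

```bash
python3 - <<'E'
from h import *
s=env.state(); print(s['time_s'],s['ee_pos'],s['ee_rot'],s['force'],s['torque'])
E
```

```text
16.675 [519.69817348  38.19041369  62.46688533] [-179.98782279   -5.07520674   -6.14083993] [ 4.80488822 -0.53540181 -0.88047847] [ 0.0501729  -0.91579282 -0.01691591]
```

send_rows:
  motion:
    - [0.0017,-0.0002,-0.0011,0.0022,0.0207,0,-1]
    - [0.0034,-0.0004,-0.0022,0.0044,0.0414,0,-1]
    - [0.0051,-0.0005,-0.0034,0.0066,0.0621,0,-1]
    - [0.0068,-0.0007,-0.0046,0.0089,0.0829,0,-1]
    - [0.0068,-0.0007,-0.005,0.0089,0.0829,0,-1]
    - [0.0068,-0.0007,-0.005,0.0089,0.0829,0,-1]

```text
time_s: 17.42
ee_pos: [521.5, 37.9, 60.3]
ee_rot: [180.0, 0.1, -6.1]
force: [1.9, -0.0, 4.4]
gripper_width: 35.8
gripper_force: 35.0
```

```bash
python3 - <<'E'
from h import *
s=env.state(); print(s['time_s'],s['ee_pos'],s['ee_rot'],s['force'],s['torque'])
E
```

```text
17.425 [521.49800434  37.86885418  60.25915353] [ 1.79992559e+02  5.97445122e-02 -6.13425641e+00] [ 1.90885719 -0.03593201  4.44413611] [-0.06375894 -0.39689331  0.00053764]
```

send_rows:
  motion:
    - [0,0,0.002,0,0,0,-1]
    - [0,0,0.004,0,0,0,-1]
    - [0,0,0.004,0,0,0,-1]
    - [0,0,0.004,0,0,0,-1]

```text
time_s: 17.92
ee_pos: [521.4, 37.9, 61.1]
ee_rot: [180.0, 0.1, -6.1]
force: [5.2, 0.4, -12.3]
gripper_width: 36.2
gripper_force: 35.0
```

```bash
python3 - <<'E'
from h import *
s=env.state(); print(s['time_s'],s['ee_pos'],s['ee_rot'],s['force'],s['torque'])
E
```

```text
17.925 [521.35235805  37.88579913  61.09075123] [ 1.79984237e+02  8.38697573e-02 -6.12558011e+00] [  5.21585226   0.37356822 -12.29559156] [-0.05521003 -1.3736861  -0.00844556]
```

It holds with exactly the 0.8 mm of play expected, so it's clipped. Now I'll slide it towards the terminals.

send_rows:
  motion:
    - [0,0,-0.003,0,0,0,-1]
    - [-0.0007,-0.0064,-0.003,0,0,0,-1]
    - [-0.0015,-0.014,-0.003,0,0,0,-1]
    - [-0.0023,-0.022,-0.003,0,0,0,-1]
    - [-0.0032,-0.03,-0.003,0,0,0,-1]
    - [-0.0041,-0.038,-0.003,0,0,0,-1]
    - [-0.0049,-0.046,-0.003,0,0,0,-1]
    - [-0.0058,-0.054,-0.003,0,0,0,-1]
    - [-0.0064,-0.06,-0.003,0,0,0,-1]
    - [-0.0068,-0.064,-0.003,0,0,0,-1]
    - [-0.0068,-0.064,-0.003,0,0,0,-1]
    - [-0.0068,-0.064,-0.003,0,0,0,-1]

```text
time_s: 19.42
ee_pos: [518.1, 5.7, 60.4]
ee_rot: [180.0, 0.0, -6.1]
force: [1.6, -0.7, -1.2]
gripper_width: 35.8
gripper_force: 35.0
```

send_rows:
  motion:
    - [-0.0002,-0.002,0,0,0,0,-1]
    - [-0.0003,-0.003,0,0,0,0,-1]
    - [-0.0003,-0.003,0,0,0,0,-1]
    - [-0.0003,-0.003,0,0,0,0,-1]

```text
time_s: 19.92
ee_pos: [518.0, 4.4, 60.4]
ee_rot: [180.0, 0.0, -6.1]
force: [1.9, 0.1, -1.9]
gripper_width: 35.2
gripper_force: 35.0
```

send_rows:
  motion:
    - [-0.0002,-0.002,0,0,0,0,-1]
    - [-0.0002,-0.002,0,0,0,0,-1]
    - [-0.0002,-0.002,0,0,0,0,-1]

```text
time_s: 20.3
ee_pos: [517.9, 3.3, 60.4]
ee_rot: [180.0, 0.0, -6.1]
force: [0.9, -1.2, -2.3]
gripper_width: 35.8
gripper_force: 35.0
```

send_rows:
  motion:
    - [-0.0001,-0.001,0,0,0,0,-1]
    - [-0.0002,-0.002,0,0,0,0,-1]
    - [-0.0002,-0.002,0,0,0,0,-1]

```text
time_s: 20.68
ee_pos: [517.8, 2.3, 60.4]
ee_rot: [180.0, 0.0, -6.1]
force: [0.1, -0.9, -1.6]
gripper_width: 35.8
gripper_force: 35.0
```

send_rows:
  motion:
    - [-0.0001,-0.001,0,0,0,0,-1]
    - [-0.0002,-0.002,0,0,0,0,-1]
    - [-0.0002,-0.002,0,0,0,0,-1]

```text
time_s: 21.05
ee_pos: [517.7, 1.4, 60.4]
ee_rot: [-180.0, 0.0, -6.1]
force: [0.1, 0.3, -2.0]
gripper_width: 35.6
gripper_force: 35.0
```

send_rows:
  motion:
    - [-0.0001,-0.001,0,0,0,0,-1]
    - [-0.0001,-0.001,0,0,0,0,-1]
    - [-0.0001,-0.001,0,0,0,0,-1]

```text
time_s: 21.42
ee_pos: [517.7, 1.4, 60.5]
ee_rot: [-180.0, 0.0, -6.1]
force: [-0.5, 3.9, -2.1]
gripper_width: 35.7
gripper_force: 35.0
```

send_rows:
  motion:
    - [-0.0001,-0.001,-0.001,0,0,0,-1]
    - [-0.0001,-0.001,-0.001,0,0,0,-1]
    - [-0.0001,-0.001,-0.001,0,0,0,-1]

```text
time_s: 21.8
ee_pos: [517.7, 1.3, 60.3]
ee_rot: [-179.9, 0.0, -6.2]
force: [-1.4, 6.0, 0.3]
gripper_width: 35.9
gripper_force: 35.0
```

send_rows:
  motion:
    - [0,0,0,0,0,0,-0.15]
    - [0,0,0,0,0,0,0.1]
    - [0,0,0,0,0,0,0.3]
    - [0,0,0,0,0,0,0.3]
    - [0,0,0.04,0,0,0,0.3]
    - [0,0,0.12,0,0,0,0.3]
    - [-0.12,0,0.2,0,0,0,0.3]
    - [-0.16,0,0.2,0,0,0,0.3]
    - [-0.16,0,0.2,0,0,0,0.3]
    - [-0.16,0,0.2,0,0,0,0.3]
    - [-0.16,0,0.2,0,0,0,0.3]

```text
time_s: 23.18
ee_pos: [438.6, 0.3, 159.5]
ee_rot: [180.0, 0.0, -6.1]
force: [-0.6, 0.8, 0.1]
gripper_width: 59.3
gripper_force: 0.0
```

```bash
python3 - <<'E'
from h import *
w=grab('wrist','w5'); s=env.state(); print(s['time_s'],s['ee_pos'],s['ee_rot'],s['force'])
X=cloud(w); c=np.array([513.2,84.1]);a=np.radians(-6.1);ex=np.array([np.cos(a),np.sin(a)]);ey=np.array([-np.sin(a),np.cos(a)])
lx=(X[...,:2]-c)@ex; ly=(X[...,:2]-c)@ey; z=X[...,2]
m=(z>85)&(z<100)&(abs(lx)<55)&(abs(ly+83)<40); print(m.sum(),cv2.minAreaRect(np.stack([lx[m],ly[m]],1).astype(np.float32)),np.median(z[m]))
A=np.c_[lx[m],ly[m],np.ones(m.sum())]; print('plane',np.linalg.lstsq(A,z[m],rcond=None)[0])
m=(z>46)&(z<58)&(ly<-90)&(abs(lx)<30); print('term',np.percentile(ly[m],[1,50,99]))
cv2.imwrite('pics/w5L.png',cv2.resize(w['pixels'][:,:,::-1],(800,600)))
E
```

```text
23.225 [4.38477273e+02 3.44355578e-01 1.59420648e+02] [ 1.79987840e+02  6.87177497e-02 -6.12726614e+00] [ 0.0087731  -0.46154155  0.26243051]
5465 ((-1.1108322143554688, -81.57278442382812), (36.081871032714844, 90.26275634765625), 89.84662628173828) 94.54949162685378
plane [1.01787841e-03 1.21021542e-03 9.46396966e+01]
term [-143.14639862 -123.08494328 -101.78468656]
```

View pics/w5L.png

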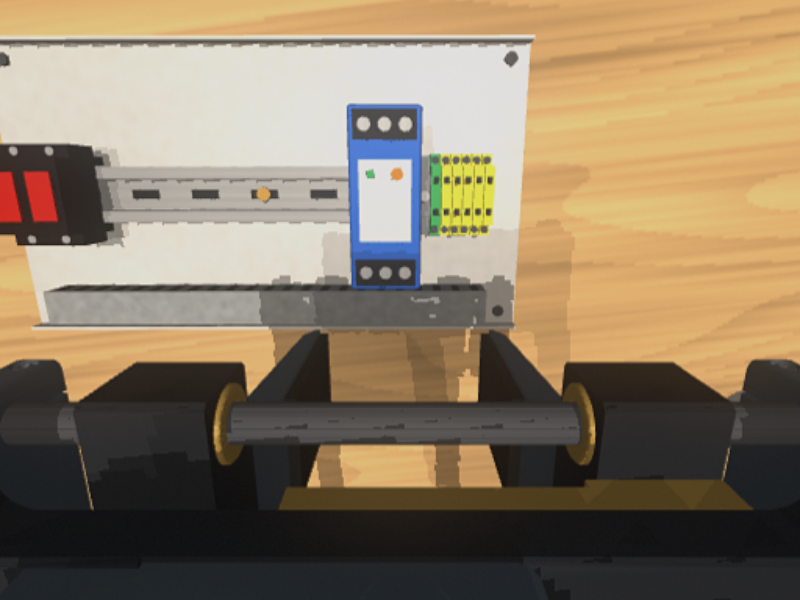

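The module stands flat and square, and its top is level to within 0.1°. Its edge at column 421 meets the grey bracket. A light nudge on its free side will confirm there's no gap.

send_rows:
  motion:
    - [0.06,0.088,0,0,0,0,-1]
    - [0.139,0.088,0,0,0,0,-1]
    - [0.139,0.088,-0.02,0,0,0,-1]
    - [0.139,0.088,-0.1,0,0,0,-1]
    - [0.139,0.088,-0.18,0,0,0,-1]
    - [0.139,0.088,-0.229,0,0,0,-1]
    - [0.139,0.088,-0.229,0,0,0,-1]
    - [0.138,0.08,-0.229,0,0,0,-1]
    - [0.138,0.076,-0.229,0,0,0,-1]
    - [0.138,0.074,-0.229,0,0,0,-1]
    - [0.138,0.074,-0.229,0,0,0,-1]

```text
time_s: 24.6
ee_pos: [507.0, 37.3, 46.0]
ee_rot: [-180.0, -0.0, -6.1]
force: [-0.0, 0.2, -0.2]
gripper_width: 0.3
gripper_force: 0.0
```

send_rows:
  motion:
    - [-0.0002,-0.002,0,0,0,0,-1]
    - [-0.0004,-0.004,0,0,0,0,-1]
    - [-0.0004,-0.004,0,0,0,0,-1]

```text
time_s: 24.98
ee_pos: [506.5, 35.3, 45.4]
ee_rot: [180.0, 0.0, -6.1]
force: [0.4, 0.1, -0.6]
gripper_width: 0.5
gripper_force: 0.0
```

send_rows:
  motion:
    - [-0.0001,-0.001,0,0,0,0,-1]
    - [-0.0002,-0.002,0,0,0,0,-1]
    - [-0.0002,-0.002,0,0,0,0,-1]

```text
time_s: 25.35
ee_pos: [506.4, 34.4, 45.5]
ee_rot: [180.0, 0.0, -6.1]
force: [1.0, 0.4, -0.4]
gripper_width: 0.2
gripper_force: 0.0
```

send_rows:
  motion:
    - [-0.0002,-0.002,0,0,0,0,-1]
    - [-0.0004,-0.004,0,0,0,0,-1]
    - [-0.0004,-0.004,0,0,0,0,-1]

```text
time_s: 25.72
ee_pos: [506.4, 33.1, 45.9]
ee_rot: [-179.9, 0.0, -6.2]
force: [-1.4, 5.0, 4.6]
gripper_width: 0.2
gripper_force: 2.7
```

send_rows:
  motion:
    - [-0.0002,-0.002,0,0,0,0,-1]
    - [-0.0003,-0.003,0,0,0,0,-1]
    - [-0.0003,-0.003,0,0,0,0,-1]

```text
time_s: 26.1
ee_pos: [506.4, 32.5, 46.3]
ee_rot: [-179.8, -0.0, -6.2]
force: [-1.5, 9.0, 7.3]
gripper_width: 0.3
gripper_force: 4.7
```

send_rows:
  motion:
    - [-0.0001,-0.001,0,0,0,0,-1]
    - [-0.0002,-0.002,0,0,0,0,-1]
    - [-0.0002,-0.002,0,0,0,0,-1]

```text
time_s: 26.48
ee_pos: [506.4, 32.4, 46.4]
ee_rot: [-179.8, -0.0, -6.2]
force: [-2.0, 13.5, 8.3]
gripper_width: 0.4
gripper_force: 6.5
```

send_rows:
  motion:
    - [0.001,0.012,0,0,0,0,-1]
    - [0.002,0.024,0,0,0,0,-1]
    - [0.003,0.03,0.05,0,0,0,-1]
    - [0.003,0.03,0.15,0,0,0,-1]
    - [0.003,0.03,0.23,0,0,0,-1]
    - [-0.13,-0.04,0.24,0,0,0,-1]
    - [-0.14,-0.07,0.24,0,0,0,-1]
    - [-0.14,-0.07,0.24,0,0,0,-1]
    - [-0.14,-0.07,0.24,0,0,0,-1]

```text
time_s: 27.6
ee_pos: [436.8, -5.0, 165.5]
ee_rot: [-180.0, -0.0, -6.1]
force: [1.0, 0.1, 0.6]
gripper_width: 0.8
gripper_force: 0.0
```

```bash
python3 - <<'E'
from h import *
w=grab('wrist','w6'); s=env.state(); print(s['time_s'],s['ee_pos'],s['force'])
X=cloud(w); c=np.array([513.2,84.1]);a=np.radians(-6.1);ex=np.array([np.cos(a),np.sin(a)]);ey=np.array([-np.sin(a),np.cos(a)])
lx=(X[...,:2]-c)@ex; ly=(X[...,:2]-c)@ey; z=X[...,2]
m=(z>85)&(z<100)&(abs(lx)<55)&(abs(ly+83)<40); print(m.sum(),cv2.minAreaRect(np.stack([lx[m],ly[m]],1).astype(np.float32)),np.median(z[m]))
A=np.c_[lx[m],ly[m],np.ones(m.sum())]; print('plane',np.linalg.lstsq(A,z[m],rcond=None)[0])
E
```

```text
27.65 [436.88850732  -4.77132591 165.35917703] [-0.0077332  -0.01536796 -0.27350166]
5224 ((-1.4207878112792969, -80.80284881591797), (36.01910400390625, 89.8534927368164), 89.8722915649414) 94.51149771860547
plane [1.78197440e-03 3.19869418e-03 9.47620492e+01]
```

```bash
python3 -c "
from h import *
print(env.job_done())"
```

```text
the job is handed in; nothing more can be done
None
```

The power module is clipped on the rail, pushed up against the terminal blocks, seated flat and let go; I handed the job in at about 28 s, and no verdict came back.

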